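# Wedge the draining stand steady and hang the cup on its slanted peg

## Task

The front edge of the draining stand sags and rocks. Push the wooden wedge, thin end first, under that front edge until it has lifted the edge and is jammed tight; then hang the upside-down cup on the stand's longer peg, sliding it down along the slanted peg until the inside of its bottom rests on the peg's end, and let go. Leave the wedge jammed, and leave the conical flask, the glass jar and the reagent bottle where they stand.

Things in the scene. Friction and masses are not known exactly. Their poses are not given: they have to be found in the camera images.
- stand: Draining stand: fixed hinge lugs on the worktop, whose pin carries a rocking aluminium tray (190 wide, 140 mm from pin to front edge) with a sloped grey panel (back edge 95 mm high) and two slanted pegs. Origin: on the worktop under the pin's middle; pin along y, 18 mm up; x from the stand's front to its back. Short feet under the tray's front corners, y = +-83 mm: the wedge goes between.
- rack (a joint): Tilt of the tray on its pin, rad. 0: sagging, underside of the front edge 7 mm above the worktop; grows as the edge is lifted, to a stop at 0.05 (level, 14 mm). The tray (0.8 kg) falls back if nothing is under the edge. Lifting it by pushing the wedge takes about 5 to 15 N; at the stop the wedge jams.
- front_edge (a point): Middle of the lower front edge of the tray (7 mm above the worktop when sagging, 14 mm when level).
- long_peg (a point): The longer peg: grey plastic, round, 24 mm in diameter, 96 mm long, flat end rounded 3 mm; collar at the root 40 mm wide, 8 mm high. Origin: on its axis where it leaves the panel, which is square to it. z runs along the peg from root to end, up and toward the robot, 40 degrees from upright when the tray is level, 43 when it sags. y is along the hinge pin.
- long_peg_tip (a point): Centre of the flat end of the longer peg, 96 mm along its axis from the root.
- wedge: Loose wooden wedge lying flat before the stand's front edge, 80 long, 28 wide, 3 mm high at the thin end, 19 at the thick end (even slope), 40 g. Origin: centre of its underside; x points to the thin end, which faces the stand; upright thick-end face at x = -40 mm. Touches the sagging edge with its thin end 20 mm under it; jams, tray level, at about 55 mm.
- cup: Loose white plastic straight-sided cup standing upside down (mouth on the worktop), outside diameter 54 mm (60 mm at the rim bead, the lowest 7 mm), 80 mm high, inside diameter 48 mm, 77 mm deep, about 90 g. Origin: centre of its mouth; z points from the mouth to the closed end (up at the start).
- cup_floor (a point): Centre of the inside of the cup's bottom, 77 mm from the mouth along the cup's z.
- conical_flask: Conical glass flask, 64 mm across, 102 mm high, standing to the right behind the cup; not to be disturbed. Origin: centre of its underside.
- jar: Small open glass jar, 60 mm across, 85 mm high, standing on the left; not to be disturbed. Origin: centre of its underside.
- reagent_bottle: Small reagent bottle with black cap, 49 mm across, 95 mm high, standing on the left; not to be disturbed. Origin: centre of its underside.
- short_peg (a point): The short thin peg, parallel to the longer one and 90 mm to its right, 14 mm in diameter, 45 mm long; stays empty. Origin: on its axis at the panel; z along the peg.

How it is judged:
On the way, in this order (a step that is already met when the one before it is completed fails the run):
1. the wedge is pushed in under the front edge and holds the tray up near level (value of joint rack above 0.038 rad and contact force between wedge and stand above 0.8 N), for 0.3 s.
2. the cup is on the longer peg, slid down it nearly to its end (z of cup in the frame of long_peg below 0.032 m and distance between cup_floor and long_peg_tip below 0.03 m), for 0.2 s.
At the end, for the whole second after the job is handed in: The wedge lies flat (0.15 rad), bearing over 0.8 N on the tray, tray tilt above 0.038 rad. The cup rests on the stand on the longer peg: mouth under 32 mm from the root along the peg, inside bottom within 30 mm of the peg's end, axes within 0.35 rad. Both at rest (all of step 1 and all of step 2 and angle between wedge's own z axis and vertical below 0.15 rad and angle between the z axis of cup and the z axis of long_peg, either way round below 0.35 rad and contact force between cup and stand above 0.3 N and linear speed of cup below 0.03 m/s and linear speed of wedge below 0.02 m/s); the robot touches nothing.
It fails at once if the conical flask is moved by more than 40 mm (distance of conical_flask from where it was at the start of the episode above 0.04 m).
It fails at once if the glass jar is moved by more than 40 mm (distance of jar from where it was at the start of the episode above 0.04 m).
It fails at once if the reagent bottle is moved by more than 40 mm (distance of reagent_bottle from where it was at the start of the episode above 0.04 m).
It also fails if it takes over 61 s, if anything falls off the work surface, if the arm or the gripper's body presses on something with over 40 N, if the wrist force passes 120 N, or if a joint passes its speed limit or range.

## Robot

A 6-joint arm with a two-finger parallel gripper is mounted at the origin on a cart in front of the work surface, level with it; the furniture and walls round the work are solid. World frame = base frame: x ahead of the robot, y to its left, z up, the work surface at z = 0. Lengths are in m, angles in rad, forces in N, time in s.
With the tool pointing down it reaches from about 0.225 to 0.875 m from the base axis. Payload 3.4 kg.
Tool frame: the origin (TCP) lies midway between the tips of the shut fingers; the grasp point (between the pads) lies 19 mm behind it (pinch_z is the distance from the TCP to the grasp point, in m); z points along the fingers, y is the line along which they close (so a half turn about z gives the same grasp; the last joint's range is limited). The gripper opens to 85 mm and grips with 20 to 120 N. Pads are 22 mm wide; open, the fingers measure 114 mm over their backs; the gripper's body (76 mm by 85 mm) begins 54 mm behind the grasp point. The pads swing forward as they close: fully open they stand 13 mm farther back than shut.
Start: joints at [-1.234, 0.276, 1.505, -0, 1.361, -0.121], TCP at [0.254, -0.516, 0.231] pointing down, gripper open.
Joint ranges: [-2.89, 2.89], [-0.75, 2.08], [0.22, 2.7], [-1.18, 4.32], [0.11, 2.71], [-2.7, 2.7]. Speed limits (rad/s): [2.57, 2.57, 3.14, 3.14, 3.14, 3.14].

## Interface

Orientations are given as a unit quaternion [w, x, y, z].
In Python, from rig import get_state, get_image, sign_off, pinch_z gives the robot as it stands.
- The arm moves only by the tool send_rows, never from a script. Its argument "steps" is one flat list of numbers, 5 for each row, row after row: the gripper's target within -1 to 1 (fully open at 1, half-way at 0, shut at -1), then the shift along the tool's x, y, z in cm, then the turn about the tool's z in degrees. In form: [gripper, x, y, z, roll, gripper, x, y, z, roll, ...]. A call has 1 to 12 rows; each row shifts and turns the commanded pose from where the row before left it, along the tool's axes as they then stand; what a row does not reach is not made up. A row lasts 1/10 s, in which the tool goes at most 50 mm and 8.59 degrees, less where a joint would pass 70% of its speed; a pose out of reach is approached as far as the arm can. A call is refused whole if a number of a shift passes 5 or a number of a turn 8.59, either way. A call with a gripper value outside its range is refused whole. The fingers move at their own pace and stop on an object; "newtons" is the grip in N (left out, the last holds). Time passes only in rows, so rows that do not move let the fingers close. It gives the time, the measured TCP pose, the force, the opening and the grip force at its end, in the units of the state.
- get_state(): the state, without advancing time (a new reading comes with each control period).
- get_image(name): name is "side" or "top" or "wrist"; returns a dict with "color" (400x640x3 uint8, red, green, blue), "mtx" (3x3 intrinsics, pixels), "T" (4x4, takes a point from camera to world coordinates); the wrist camera has in their place "mount" (4x4, takes a point from camera to tool coordinates, whose origin is the TCP and whose axes are the flange's). Camera axes: x right, y down, z forward; pixel columns grow to the right and rows downward; lengths in m; the calibration is good to about 2 mm. The wrist camera is an equidistant fisheye: a pixel r from the principal point sees the ray r / f radians off the axis. A picture is of the moment at which its call begins: read the wrist's pose just before it. There is no depth.
- sign_off(): hands the job in; it is judged then, once.
The state is a dict: "clock": time; "qpos": joint angles; "qd": joint speeds; "effort": joint torques, N m; "position": TCP position; "ee_rot": TCP orientation; "contact_force": force on the tool from outside, world axes, zero at the start; "moment": the same for the moment, N m; "width": finger opening in m; "gripper_force": force on a finger pad.
Only numpy, scipy, OpenCV 4.12 (cv2) and the standard library are available. Lean on these libraries where they do the work, as an engineer would, in place of code of your own. Each camera call takes 0.05 s, during which the arm holds its last target. There are 200 camera calls.

## Working session

There is one attempt and no reset: what is moved stays moved. The work goes in short steps, Python scripts to look and compute and a tool call to move; the robot and the scene stay as the last step left them, time stands still between calls to the robot, and variables do not carry over. Pictures are saved under pics/ and viewed, at most 10 in all, crops included, and the job is handed in when it is done.

Besides the shell and the picture viewer there is one more tool, called after ">>>" as name(argument=value, ...), one argument or row to a line, values as JSON. send_rows: Moves the arm, as the interface text tells. Its arguments: {"type":"object","properties":{"steps":{"type":"array"},"newtons":{"type":"number"}},"required":["steps"]}

```bash
mkdir -p pics
python3 - <<'E'
from rig import *
import cv2,numpy as np
s=get_state();print(s,pinch_z)
ims=[]
for n in("side","top"):
    d=get_image(n);cv2.imwrite(f"pics/{n}0.png",d["color"][...,::-1]);print(n,d["mtx"].tolist(),np.round(d["T"],4).tolist())
d=get_image("wrist");print(d["mtx"],d["mount"])
E
```

```text
{'clock': 0.0, 'qpos': array([-1.23400915e+00,  2.76605502e-01,  1.50614662e+00, -2.27828000e-06,
        1.36065686e+00, -1.21007597e-01]), 'qd': array([ 0.00087321,  0.00061393,  0.00014546, -0.00030223, -0.00039714,
        0.00244449]), 'effort': array([ 2.77485087e-03, -4.16772366e+01, -2.45805627e+01,  2.99887279e-04,
        1.11603033e-02, -9.33645310e-06]), 'position': array([ 0.25395106, -0.515303  ,  0.23042832]), 'ee_rot': array([-9.02763912e-04,  9.73916718e-01,  2.26903946e-01, -9.88990702e-05]), 'contact_force': array([0.15612296, 0.34952383, 0.15940921]), 'moment': array([-0.03969615,  0.00491664,  0.01110739]), 'gripper_force': 0.0, 'width': 0.08548902702129159} 0.0187
side [[375.4596619366801, 0.0, 314.3579480606197], [0.0, 375.4596619366801, 202.69848929092913], [0.0, 0.0, 1.0]] [[-0.9964, -0.0441, 0.0723, 0.5511], [-0.0834, 0.3658, -0.927, 0.9785], [0.0144, -0.9297, -0.3681, 0.4963], [0.0, 0.0, 0.0, 1.0]]
top [[379.80155389628436, 0.0, 321.4406975188543], [0.0, 379.80155389628436, 204.6952572531795], [0.0, 0.0, 1.0]] [[-0.0063, -0.9979, 0.0641, 0.5354], [-1.0, 0.0063, -0.0, 0.0142], [-0.0004, -0.0641, -0.9979, 1.108], [0.0, 0.0, 0.0, 1.0]]
[[309.70691629   0.         322.17116438]
 [  0.         309.70691629 197.33310239]
 [  0.           0.           1.        ]] [[-1.40265682e-04 -9.60594812e-01 -2.77952491e-01  7.05365317e-02]
 [ 9.99999735e-01 -3.33286240e-04  6.47187540e-04  3.36870104e-04]
 [-7.14322734e-04 -2.77952326e-01  9.60594604e-01 -1.42596053e-01]
 [ 0.00000000e+00  0.00000000e+00  0.00000000e+00  1.00000000e+00]]
```

View pics/side0.png

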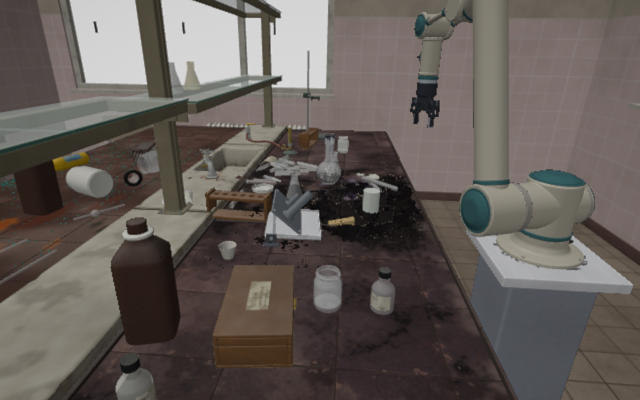

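View pics/top0.png

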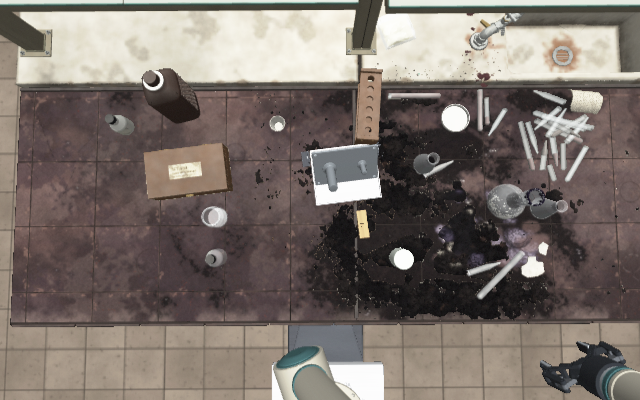

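The side view shows the stand around (293,220), the wedge at (342,221) and the cup at (371,200). In the top view the stand is near (345,175), the wedge at (363,224), the cup at (403,258) and the conical flask at (427,163). I'll zoom in on the top view and measure.

```bash
cat > h.py <<'E'
import cv2,numpy as np
from rig import *
def ray(d,u,v):
    K=d["mtx"];T=d["T"];r=T[:3,:3]@np.array([(u-K[0,2])/K[0,0],(v-K[1,2])/K[1,1],1]);return T[:3,3],r
def onz(d,u,v,z):
    o,r=ray(d,u,v);return o+r*(z-o[2])/r[2]
def proj(d,p):
    T=d["T"];c=T[:3,:3].T@(np.array(p)-T[:3,3]);c=d["mtx"]@c;return c[:2]/c[2]
def blobs(mask,amin=30):
    n,l,s,c=cv2.connectedComponentsWithStats(mask.astype(np.uint8));return [(i,s[i].tolist(),c[i].round(1).tolist()) for i in range(1,n) if s[i,4]>=amin],l
E
python3 - <<'E'
from h import *
d=get_image("top");c=d["color"][...,::-1].copy()
cv2.imwrite("pics/t1.png",cv2.resize(c[135:280,290:450],None,fx=4,fy=4,interpolation=cv2.INTER_CUBIC))
h=cv2.cvtColor(d["color"],cv2.COLOR_RGB2HSV)
roi=np.zeros(h.shape[:2],bool);roi[135:285,290:450]=1
w=(h[...,1]>70)&(h[...,0]>12)&(h[...,0]<32)&(h[...,2]>120)&roi
b,l=blobs(w);print("wedge",b)
if b:
    i=max(b,key=lambda t:t[1][4])[0];ys,xs=np.where(l==i);r=cv2.minAreaRect(np.c_[xs,ys].astype(np.float32));print(r)
    for p in cv2.boxPoints(r):print(onz(d,*p,0.0)[:2].round(4),onz(d,*p,0.011)[:2].round(4))
m=(h[...,1]<40)&(h[...,2]>190)&roi
b,l=blobs(m);print("white",b)
for i,s,cc in b:
    print(onz(d,*cc,0.08).round(4),onz(d,*cc,0.014).round(4));ys,xs=np.where(l==i);r=cv2.minAreaRect(np.c_[xs,ys].astype(np.float32))
    print(r,[onz(d,*p,0.014)[:2].round(4) for p in cv2.boxPoints(r)])
E
```

```text
wedge [(1, [355, 135, 24, 5, 64], [367.9, 137.0]), (3, [356, 210, 14, 29, 281], [362.5, 223.7])]
((362.5, 223.49998474121094), (28.284271240234375, 10.18233871459961), 81.8698959350586)
[ 0.5898 -0.0851] [ 0.5893 -0.0841]
[ 0.5939 -0.1146] [ 0.5933 -0.1133]
[ 0.5123 -0.1251] [ 0.5125 -0.1237]
[ 0.5083 -0.0958] [ 0.5085 -0.0947]
white [(1, [310, 144, 72, 61, 1448], [345.7, 185.0]), (6, [430, 162, 20, 11, 50], [439.3, 166.8]), (11, [394, 247, 20, 22, 320], [403.3, 258.6])]
[ 0.6548 -0.0522  0.08  ] [ 0.6624 -0.0565  0.014 ]
((345.16156005859375, 173.2923126220703), (54.947383880615234, 65.7384033203125), 82.87498474121094) [array([0.7653, 0.049 ]), array([ 0.7882, -0.1414]), array([ 0.6284, -0.1587]), array([0.606, 0.03 ])]
[ 0.7031 -0.3082  0.08  ] [ 0.7139 -0.3289  0.014 ]
((439.300048828125, 166.6000213623047), (2.236067771911621, 21.466251373291016), 63.43495178222656) [array([ 0.7035, -0.2993]), array([ 0.7313, -0.3558]), array([ 0.7254, -0.3585]), array([ 0.6977, -0.3021])]
[ 0.4549 -0.2049  0.08  ] [ 0.4498 -0.219   0.014 ]
((403.34246826171875, 258.7534484863281), (19.662914276123047, 19.662914276123047), 20.556045532226562) [array([ 0.4332, -0.1826]), array([ 0.4854, -0.2034]), array([ 0.4654, -0.2557]), array([ 0.4133, -0.2348])]
```

View pics/t1.png

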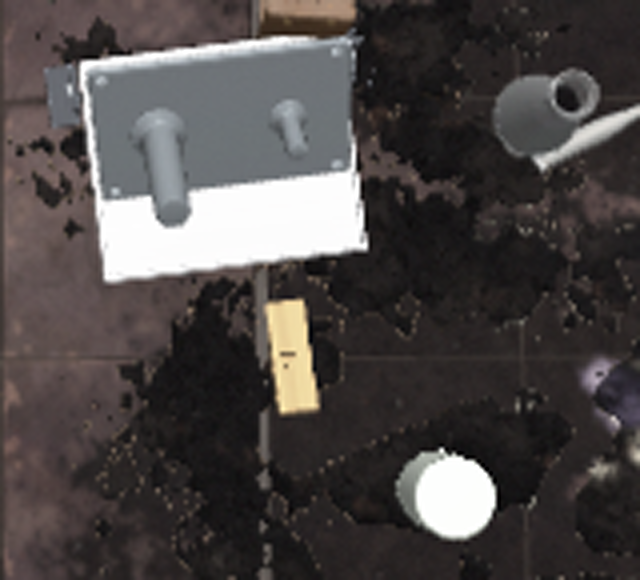

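The top crop shows the front edge running from (105,280) to (367,247), the wedge with its thin end up at (285,300), the long peg from (158,125) to (173,212), and the cup's top at (455,496). The stand and the wedge are both yawed about 7°. I'll measure the peg and work out the first move.

```bash
cat >> h.py <<'E'
def go(x,y,z,yaw):
    "deltas in tool axes (cm, deg) from the measured pose, tool pointing down; turn first"
    from scipy.spatial.transform import Rotation as R
    s=get_state();q=s["ee_rot"];M=R.from_quat([q[1],q[2],q[3],q[0]]).as_matrix()
    y0=np.degrees(np.arctan2(M[1,0],M[0,0]));d=np.array([x,y,z])-s["position"];c,sn=np.cos(np.radians(yaw)),np.sin(np.radians(yaw))
    print("t",s["clock"],"pos",s["position"].round(4),"yaw",y0.round(2),"tilt z",M[:,2].round(3),"F",s["contact_force"].round(1),"w",round(s["width"],4))
    print("in NOW axes cm",(M.T@d*100).round(2),"in TARGET-yaw axes",np.round([100*(c*d[0]+sn*d[1]),100*(sn*d[0]-c*d[1]),-100*d[2]],2),"turn",round(y0-yaw,2))
E
python3 - <<'E'
from h import *
go(.4766,-.114,.10,7)
d=get_image("top")
a=onz(d,316.25,205,.012);b=onz(d,381.75,196.75,.012);print("edge",a,b,np.degrees(np.arctan2(a[0]-b[0],-(b[1]-a[1])))*-1)
s=get_image("side");cv2.imwrite("pics/s1.png",cv2.resize(s["color"][160:260,240:400,::-1],None,fx=5,fy=5,interpolation=cv2.INTER_CUBIC))
E
```

```text
t 0.2 pos [ 0.254  -0.5155  0.2308] yaw 26.23 tilt z [-0.     0.001 -1.   ] F [ 0.4 -0.4 -0.7] w 0.0853
in NOW axes cm [ 37.71 -26.16  13.11] in TARGET-yaw axes [ 26.99 -37.14  13.08] turn 19.23
edge [0.60505704 0.02916589 0.012     ] [ 0.62780234 -0.16061562  0.012     ] 6.834296503720331
```

View pics/s1.png

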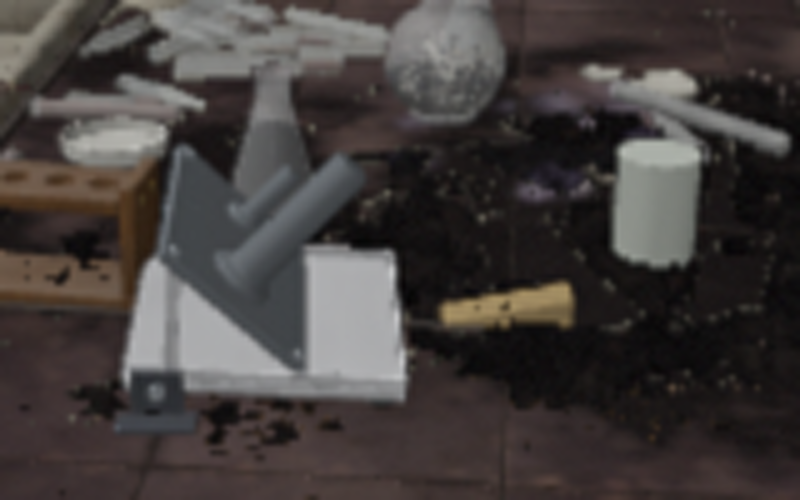

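The side crop shows the peg's end at (352,170), the cup upright, and the wedge with its thick end toward the robot.

>>> send_rows(
  steps=[-1,0,0,0,6.4,-1,0,0,0,6.4,-1,0,0,0,6.4,-1,2.9,-4,0,0,-1,2.9,-4,0,0,-1,2.9,-4,0,0,-1,2.9,-4,0,0,-1,2.9,-4,0,0,-1,2.9,-4,0,0,-1,2.9,-4,0,0,-1,2.9,-4,0,0,-1,2.9,-4,0,0],
  newtons=40,
)

```text
clock: 1.5
position: [0.4698, -0.1247, 0.2316]
ee_rot: [0.0, 0.998, 0.061, 0.0]
contact_force: [0.9, -0.8, -0.5]
width: -0.0001
gripper_force: 0.0
```

```bash
python3 -c "
from h import *
go(.4766,-.114,.007,7)"
```

```text
t 1.5 pos [ 0.4698 -0.1247  0.2316] yaw 7.03 tilt z [ 0.001 -0.001 -1.   ] F [ 0.9 -0.8 -0.5] w -0.0001
in NOW axes cm [ 0.79 -1.   22.46] in TARGET-yaw axes [ 0.81 -0.98 22.46] turn 0.03
```

>>> send_rows(
  steps=[-1,0.4,-0.5,4,0,-1,0.4,-0.5,4,0,-1,0,0,4,0,-1,0,0,4,0,-1,0,0,4,0,-1,0,0,2.4,0,-1,0,0,0,0],
)

```text
clock: 2.2
position: [0.4731, -0.1146, 0.0044]
ee_rot: [-0.002, 0.998, 0.061, -0.003]
contact_force: [0.3, 0.0, 0.1]
width: 0.0003
gripper_force: 0.0
```

```bash
python3 -c "
from h import *
go(.4766,-.114,.007,7)
d=get_image('wrist');cv2.imwrite('pics/w1.png',d['color'][...,::-1])
d=get_image('side');cv2.imwrite('pics/s2.png',cv2.resize(d['color'][160:260,240:400,::-1],None,fx=5,fy=5,interpolation=cv2.INTER_CUBIC))
"
```

```text
t 2.2 pos [ 0.4731 -0.1146  0.0044] yaw 7.03 tilt z [-0.007  0.003 -1.   ] F [0.3 0.  0.1] w 0.0003
in NOW axes cm [ 0.35 -0.02 -0.26] in TARGET-yaw axes [ 0.35 -0.02 -0.26] turn 0.03
```

View pics/w1.png

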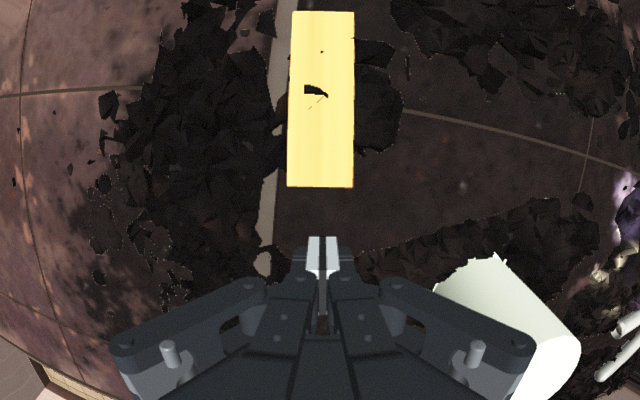

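The wedge sits at columns 288–354 (middle 321), in line with the fingertips at column 322, and its yaw matches. I can push now.

>>> send_rows(
  steps=[-1,1,0,-0.2,0,-1,1,0,0,0,-1,1,0,0,0,-1,1,0,0,0,-1,1,0,0,0,-1,1,0,0,0,-1,1,0,0,0,-1,0.5,0,0,0,-1,0.5,0,0,0,-1,0,0,0,0],
)

```text
clock: 3.3
position: [0.5533, -0.1056, 0.0088]
ee_rot: [-0.0, 0.998, 0.062, -0.002]
contact_force: [-4.2, -0.5, 1.7]
width: 0.0003
gripper_force: 2.0
```

>>> send_rows(
  steps=[-1,0.4,0,0,0,-1,0.4,0,0,0,-1,0.4,0,0,0,-1,0.4,0,0,0,-1,0,0,0,0],
)

```text
clock: 3.8
position: [0.5691, -0.1036, 0.0088]
ee_rot: [-0.0, 0.998, 0.061, -0.002]
contact_force: [-5.8, -0.3, 1.4]
width: 0.0
gripper_force: 2.5
```

>>> send_rows(
  steps=[-1,0.3,0,0,0,-1,0.3,0,0,0,-1,0.3,0,0,0,-1,0.2,0,0,0,-1,0,0,0,0],
)

```text
clock: 4.3
position: [0.5813, -0.1024, 0.0089]
ee_rot: [-0.0, 0.998, 0.061, -0.001]
contact_force: [-4.7, 0.4, 0.2]
width: -0.0001
gripper_force: 2.0
```

>>> send_rows(
  steps=[-1,0.3,0,0,0,-1,0.2,0,0,0,-1,0,0,0,0],
)

```text
clock: 4.6
position: [0.5859, -0.1019, 0.0089]
ee_rot: [-0.0, 0.998, 0.062, -0.001]
contact_force: [-6.1, -1.3, 0.2]
width: 0.0001
gripper_force: 3.0
```

>>> send_rows(
  steps=[-1,0.2,0,0,0,-1,0.2,0,0,0,-1,0,0,0,0],
)

```text
clock: 4.9
position: [0.5863, -0.1017, 0.0089]
ee_rot: [-0.0, 0.998, 0.062, -0.005]
contact_force: [-12.4, -3.3, 6.2]
width: 0.0002
gripper_force: 6.4
```

>>> send_rows(
  steps=[-1,0.3,0,0,0,-1,0.3,0,0,0,-1,0,0,0,0,-1,0,0,0,0],
)

```text
clock: 5.3
position: [0.5869, -0.1014, 0.0088]
ee_rot: [-0.0, 0.998, 0.063, -0.01]
contact_force: [-22.4, -6.3, 13.7]
width: 0.0002
gripper_force: 11.5
```

The wedge is jammed at about 22 N. I'll back off, lift and check it.

>>> send_rows(
  steps=[-1,-2,0,0,0,-1,-3,0,0,0,-1,-3,0,-2,0,-1,0,0,-4,0,-1,0,0,-4.5,0,-1,0,0,-4.5,0,1,-4,0,-4,0,1,-4,0,0,0,1,-4,0,0,0,1,0,0,0,0],
)

```text
clock: 6.3
position: [0.4004, -0.1245, 0.1957]
ee_rot: [0.001, 0.998, 0.06, 0.001]
contact_force: [-0.1, -0.4, -0.4]
width: 0.0578
gripper_force: 0.0
```

```bash
python3 -c "
from h import *
go(.455,-.205,.20,7)
d=get_image('top');s=get_image('side')
a=cv2.resize(d['color'][140:240,290:450,::-1],None,fx=4,fy=4,interpolation=cv2.INTER_CUBIC)[:290]
a=cv2.resize(d['color'][140:215,300:400,::-1],None,fx=6,fy=6,interpolation=cv2.INTER_CUBIC)[:, :600]
b=cv2.resize(s['color'][160:250,260:380,::-1],None,fx=5,fy=5,interpolation=cv2.INTER_CUBIC)
cv2.imwrite('pics/t3.png',a);cv2.imwrite('pics/s3.png',b)
h=cv2.cvtColor(d['color'],cv2.COLOR_RGB2HSV);m=(h[...,1]<40)&(h[...,2]>190);m[:240]=0;m[:,:380]=0;m[:,425:]=0;m[285:]=0
print([(x,onz(d,*x[2],.08)) for x in blobs(m)[0]])
"
```

```text
t 6.3 pos [ 0.4004 -0.1245  0.1957] yaw 6.93 tilt z [ 0.002 -0.001 -1.   ] F [-0.1 -0.4 -0.4] w 0.0578
in NOW axes cm [ 4.45  8.66 -0.41] in TARGET-yaw axes [ 4.44  8.66 -0.43] turn -0.07
[((1, [394, 247, 20, 22, 320], [403.3, 258.6]), array([ 0.45492287, -0.2049449 ,  0.08      ]))]
```

View pics/t3.png

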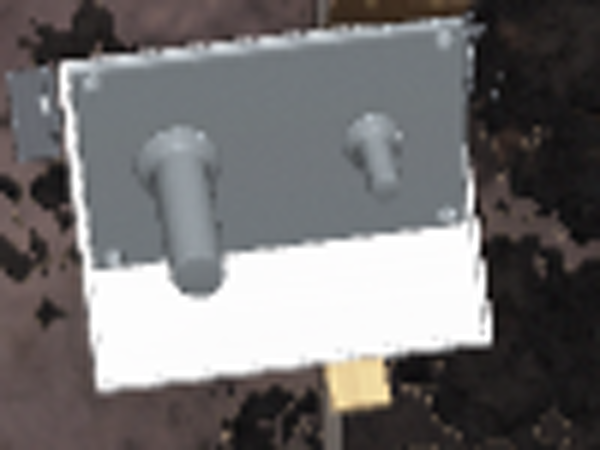

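View pics/s3.png

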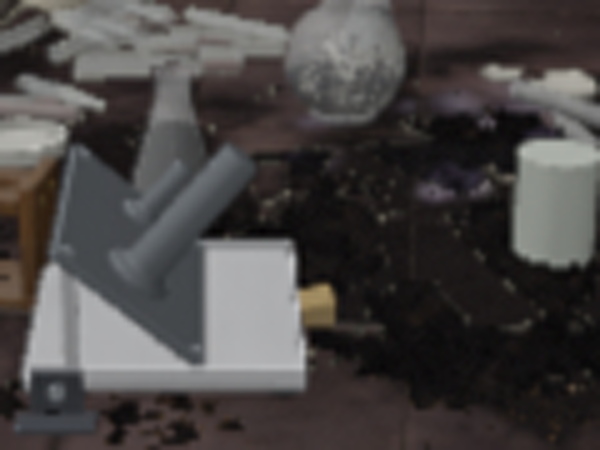

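The wedge is under the tray and its edge is level. The peg end's centre is at (200,272) in the top crop and (243,163) in the side crop. Next is the cup.

>>> send_rows(
  steps=[1,2.2,4.3,0,0,1,2.2,4.3,0,0,1,0,0,3,0,1,0,0,0,0],
)

```text
clock: 6.8
position: [0.4582, -0.205, 0.1617]
ee_rot: [-0.002, 0.998, 0.061, -0.002]
contact_force: [-0.5, 0.2, -0.6]
width: 0.0853
gripper_force: 0.0
```

```bash
python3 -c "
from h import *
go(.455,-.205,.036,7)
d=get_image('top');s=get_image('side');w=get_image('wrist');cv2.imwrite('pics/w2.png',w['color'][...,::-1])
o1,r1=ray(d,332.9,184.9);o2,r2=ray(s,308.2,192.2)
A=np.c_[r1,-r2];k=np.linalg.lstsq(A,o2-o1,rcond=None)[0];p,q=o1+k[0]*r1,o2+k[1]*r2;print('tip',p,q)
"
```

```text
t 6.8 pos [ 0.4582 -0.205   0.1617] yaw 6.98 tilt z [-0.003  0.003 -1.   ] F [-0.5  0.2 -0.6] w 0.0853
in NOW axes cm [-2.800e-01  1.000e-02  1.257e+01] in TARGET-yaw axes [-0.31 -0.03 12.57] turn -0.02
tip [ 0.64911319 -0.01575229  0.13275446] [ 0.64654654 -0.01589085  0.13245951]
```

View pics/w2.png

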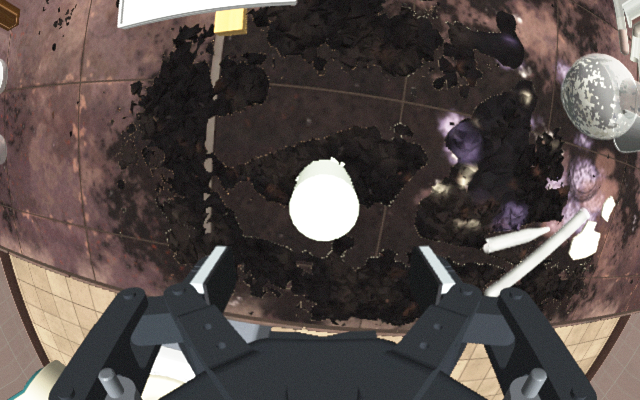

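The cup is centred between the fingers (column 324 against 322). Triangulation puts the peg's end at (0.648, -0.016, 0.133). I'll go down and grip.

>>> send_rows(
  steps=[1,-0.3,0,4,0,1,0,0,4,0,1,0,0,3,0,1,0,0,1.4,0,-1,0,0,0,0,-1,0,0,0,0,-1,0,0,0,0,-1,0,0,0,0,-1,0,0,0,0,-1,0,0,0,0,-1,0,0,0,0],
  newtons=25,
)

```text
clock: 8.05
position: [0.4557, -0.2056, 0.0424]
ee_rot: [0.001, 0.998, 0.061, 0.002]
contact_force: [0.7, 1.1, 6.3]
width: 0.0532
gripper_force: 27.1
```

>>> send_rows(
  steps=[-1,0,0,-2,0,-1,0,0,-4,0,-1,0,0,-4,0,-1,0,0,-4,0,-1,0,0,-3,0,-1,3.6,-2.7,0,0,-1,3.6,-2.7,0,0,-1,3.6,-2.7,0,0,-1,3.6,-2.7,0,0,-1,3.6,-2.7,0,0,-1,2.5,-2,0,0,-1,0,0,0,0],
)

```text
clock: 9.25
position: [0.6414, -0.0227, 0.2103]
ee_rot: [-0.001, 0.998, 0.063, 0.001]
contact_force: [-0.2, -1.2, -0.7]
width: 0.0535
gripper_force: 26.9
```

```bash
python3 -c "
from h import *
go(.653,-.0154,.17,7)
s=get_image('side');w=get_image('wrist')
b=cv2.resize(s['color'][130:250,240:400,::-1],None,fx=4,fy=4,interpolation=cv2.INTER_CUBIC);cv2.imwrite('pics/s4.png',b);cv2.imwrite('pics/w4.png',w['color'][...,::-1])
"
```

```text
t 9.25 pos [ 0.6414 -0.0227  0.2103] yaw 7.25 tilt z [ 0.002  0.002 -1.   ] F [-0.2 -1.2 -0.7] w 0.0535
in NOW axes cm [ 1.24 -0.57  4.03] in TARGET-yaw axes [ 1.24 -0.58  4.03] turn 0.25
```

View pics/s4.png

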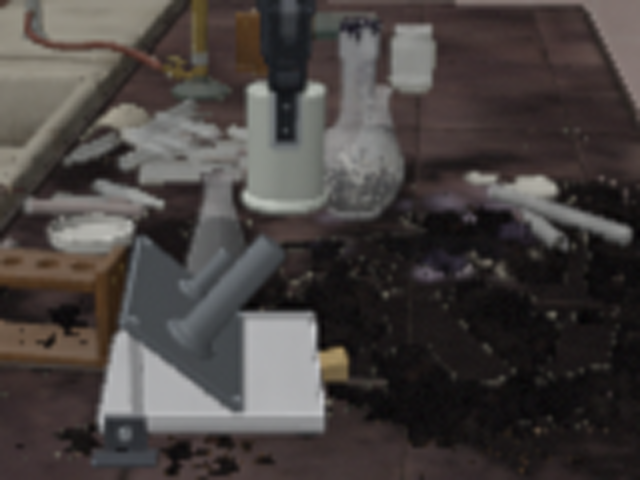

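The cup hangs upright in the grip, centred near (286,145), just above the peg's end at (268,248). I'll line it up and lower it.

>>> send_rows(
  steps=[-1,0.6,-0.3,0,0.2,-1,0.6,-0.3,0,0,-1,0,0,1.5,0,-1,0,0,1.5,0,-1,0,0,1,0,-1,0,0,1,0,-1,0,0,0.5,0,-1,0,0,0,0],
  newtons=20,
)

```text
clock: 10.15
position: [0.6516, -0.0183, 0.1561]
ee_rot: [-0.0, 0.998, 0.059, 0.002]
contact_force: [3.9, 2.3, 0.8]
width: 0.0536
gripper_force: 24.6
```

```bash
python3 -c "
from h import *
go(.653,-.0154,.10,7)
s=get_image('side');w=get_image('wrist')
b=cv2.resize(s['color'][130:250,240:400,::-1],None,fx=4,fy=4,interpolation=cv2.INTER_CUBIC);cv2.imwrite('pics/s5.png',b)
"
```

```text
t 10.15 pos [ 0.6516 -0.0183  0.1561] yaw 6.81 tilt z [ 0.004  0.001 -1.   ] F [3.9 2.3 0.8] w 0.0536
in NOW axes cm [ 0.15 -0.27  5.61] in TARGET-yaw axes [ 0.17 -0.27  5.61] turn -0.19
```

>>> send_rows(
  steps=[-1,0,-0.1,0.5,0,-1,0,-0.1,0.5,0,-1,0,0,0.5,0,-1,0,0,0.5,0,-1,0,0,0,0],
)

```text
clock: 10.75
position: [0.6489, -0.0166, 0.1343]
ee_rot: [-0.0, 0.998, 0.06, -0.001]
contact_force: [1.9, 1.1, -0.5]
width: 0.0528
gripper_force: 21.0
```

```bash
python3 -c "
from h import *
go(.653,-.0154,.10,7)
s=get_image('side');w=get_image('wrist')
b=cv2.resize(s['color'][130:250,240:400,::-1],None,fx=4,fy=4,interpolation=cv2.INTER_CUBIC);cv2.imwrite('pics/s6.png',b)
"
```

```text
t 10.75 pos [ 0.6489 -0.0166  0.1343] yaw 6.83 tilt z [-0.002  0.    -1.   ] F [ 1.9  1.1 -0.5] w 0.0528
in NOW axes cm [ 0.43 -0.07  3.42] in TARGET-yaw axes [ 0.42 -0.07  3.43] turn -0.17
```

View pics/s6.png

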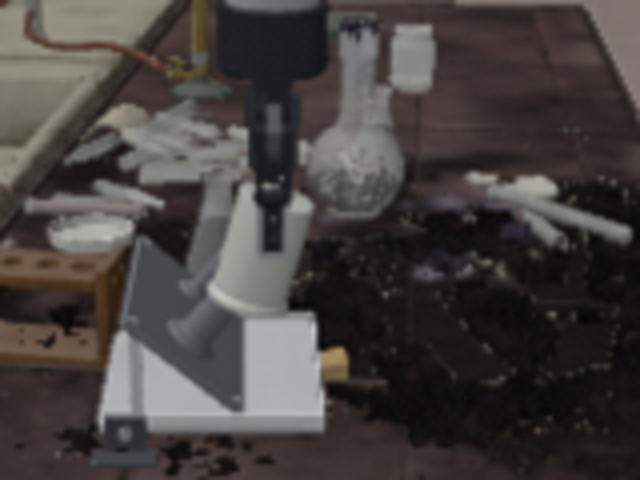

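The cup is on the peg and pivoting in the pads as planned, about 18° so far. I'll keep going.

>>> send_rows(
  steps=[-1,0.1,0,0.5,0,-1,0.1,0,0.5,0,-1,0.1,0,0.5,0,-1,0.1,0,0.5,0,-1,0.1,0,0.4,0,-1,0,0,0,0],
)

```text
clock: 11.45
position: [0.6544, -0.0161, 0.1105]
ee_rot: [-0.0, 0.998, 0.06, -0.001]
contact_force: [2.0, 0.9, -1.4]
width: 0.0531
gripper_force: 21.0
```

```bash
python3 -c "
from h import *
go(.653,-.0154,.10,7)
s=get_image('side')
b=cv2.resize(s['color'][130:250,240:400,::-1],None,fx=4,fy=4,interpolation=cv2.INTER_CUBIC);cv2.imwrite('pics/s7.png',b)
"
```

```text
t 11.45 pos [ 0.6544 -0.0161  0.1105] yaw 6.83 tilt z [-0.001 -0.    -1.   ] F [ 2.   0.9 -1.4] w 0.0531
in NOW axes cm [-0.13 -0.09  1.05] in TARGET-yaw axes [-0.13 -0.09  1.05] turn -0.17
```

View pics/s7.png

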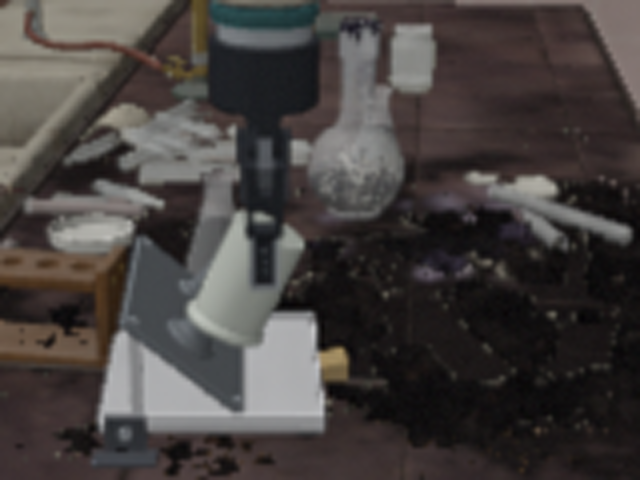

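The cup is nearly parallel to the peg, with about 1 cm left to slide. I've now viewed 11 pictures, one over the limit of 10, so from here I'll use numbers only.

>>> send_rows(
  steps=[-1,0.15,0,0.3,0,-1,0.15,0,0.3,0,-1,0.1,0,0.3,0,-1,0,0,0,0],
)

```text
clock: 11.9
position: [0.6574, -0.0159, 0.1057]
ee_rot: [0.0, 0.998, 0.06, -0.001]
contact_force: [-5.7, 1.2, 16.6]
width: 0.0528
gripper_force: 18.8
```

16.6 N upward: the cup's bottom is on the peg's end. I'll release it and retreat.

>>> send_rows(
  steps=[-1,0,0,-0.3,0,1,0,0,0,0,1,0,0,0,0,1,0,0,0,0,1,0,0,0,0,1,0,0,0,0],
)

```text
clock: 12.5
position: [0.6585, -0.0156, 0.1052]
ee_rot: [0.0, 0.998, 0.06, -0.0]
contact_force: [-0.9, 0.2, 0.5]
width: 0.0851
gripper_force: 0.0
```

>>> send_rows(
  steps=[1,0,0,-1,0,1,0,0,-3,0,1,0,0,-4,0,1,0,0,-4,0,1,0,0,-4,0,1,-4,0,0,0,1,-4,0,0,0,1,-4,0,0,0,1,-4,0,0,0,1,-4,0,0,0,1,0,0,0,0],
)

```text
clock: 13.6
position: [0.4548, -0.0391, 0.2666]
ee_rot: [0.0, 0.998, 0.059, -0.001]
contact_force: [0.5, -0.2, 0.0]
width: 0.0854
gripper_force: 0.0
```

```bash
python3 -c "
from h import *
go(.5,0,.2,7)
d=get_image('top');s=get_image('side')
for n,i,(a,b,c,e) in (('top',d,(140,225,305,400)),('side',s,(150,240,260,345))):
    g=cv2.cvtColor(i['color'],cv2.COLOR_RGB2HSV);m=np.zeros(g.shape[:2],bool);m[a:b,c:e]=1
    w=(g[...,1]>70)&(g[...,0]>12)&(g[...,0]<32)&(g[...,2]>120)&m;print(n,'wedge',blobs(w,8)[0])
    rgb=i['color'].astype(int);k=(rgb[...,1]-rgb[...,0]>=3)&(rgb.min(-1)>120)&m;bl,l=blobs(k,60);print(n,'cup?',bl)
    for j,_,_ in bl:
        ys,xs=np.where(l==j);print(cv2.minAreaRect(np.c_[xs,ys].astype(np.float32)))
# predictions for a hung cup
f=np.array([.9925,.119,0]);tip=np.array([.648,-.016,.1326]);ax=-f*np.sin(.7)+np.array([0,0,np.cos(.7)])
for t in(3e-3,-.037,-.077):print('pred',t,proj(d,tip+ax*t),proj(s,tip+ax*t))
"
```

```text
t 13.6 pos [ 0.4548 -0.0391  0.2666] yaw 6.77 tilt z [-0.002 -0.    -1.   ] F [ 0.5 -0.2  0. ] w 0.0854
in NOW axes cm [ 4.97 -3.35  6.65] in TARGET-yaw axes [ 4.97 -3.33  6.66] turn -0.23
top wedge [(1, [354, 200, 11, 9, 81], [359.3, 203.7])]
top cup? [(1, [312, 143, 66, 13, 173], [343.3, 147.7]), (6, [358, 159, 9, 12, 64], [362.4, 163.7]), (7, [319, 161, 25, 32, 548], [331.4, 177.5])]
((344.515869140625, 148.6337127685547), (5.453278064727783, 65.37201690673828), 83.23382568359375)
((363.1000061035156, 164.1999969482422), (12.074767112731934, 7.155416965484619), 63.43495178222656)
((331.1551818847656, 176.86207580566406), (31.644853591918945, 21.665565490722656), 66.80140686035156)
side wedge [(1, [320, 217, 7, 5, 29], [322.9, 219.2])]
side cup? [(5, [286, 184, 29, 33, 430], [298.1, 198.8])]
((299.68798828125, 200.09808349609375), (17.88588523864746, 31.917051315307617), 27.552812576293945)
pred 0.003 [333.11979189 185.97288139] [308.38254815 191.35696307]
pred -0.037 [331.53963815 177.72008255] [299.27238507 201.42277865]
pred -0.077 [330.05700057 169.97658938] [290.33505869 211.29762703]
```

The cup's centre agrees with a hung cup in both views. I'll check its tilt more carefully, by image difference against the earlier side view, and that nothing is moving.

```bash
python3 -c "
from h import *
s=get_image('side');p=cv2.imread('pics/s3.png');p=cv2.resize(p,(120,90),interpolation=cv2.INTER_AREA).astype(int)
c=s['color'][160:250,260:380,::-1].astype(int)
m=(np.abs(c-p).sum(-1)>40)
m=cv2.morphologyEx(m.astype(np.uint8),cv2.MORPH_CLOSE,np.ones((3,3)));bl,l=blobs(m,60);print(bl)
j=max(bl,key=lambda b:b[1][4])[0];x0=l==j
for y in range(20,62):
    xs=np.where(x0[y])[0]
    if len(xs):print(y+160,xs.min()+260,xs.max()+260,end=' | ')
# predicted silhouettes for tilts
f=np.array([.9925,.119,0]);yv=np.array([-.119,.9925,0]);tip=np.array([.648,-.016,.1326])
for deg in(20,30,40,50):
    a=np.radians(deg);ax=-f*np.sin(a)+np.array([0,0,np.cos(a)]);e=np.cross(yv,ax);o=tip-ax*.077
    P=[proj(s,o+ax*h+r*(np.cos(t)*e+np.sin(t)*yv)) for h,r in((0,.03),(.007,.03),(.08,.027)) for t in np.arange(0,6.28,.3)]
    print(deg,cv2.minAreaRect(np.array(P,np.float32)))
ys,xs=np.where(x0);print(cv2.minAreaRect(np.c_[xs+260,ys+160].astype(np.float32)))
print(get_state()['clock'])
"
```

```text
[(1, [25, 23, 31, 35, 657], [40.1, 40.4]), (2, [102, 27, 18, 27, 449], [110.6, 40.1])]
183 299 302 | 184 298 305 | 185 297 307 | 186 296 309 | 187 296 310 | 188 295 312 | 189 295 313 | 190 294 314 | 191 294 315 | 192 294 315 | 193 293 314 | 194 293 314 | 195 292 313 | 196 292 313 | 197 291 312 | 198 291 312 | 199 291 311 | 200 290 311 | 201 289 310 | 202 289 310 | 203 288 310 | 204 288 309 | 205 287 309 | 206 286 308 | 207 285 307 | 208 285 307 | 209 285 307 | 210 286 306 | 211 287 306 | 212 288 305 | 213 289 305 | 214 290 305 | 215 292 305 | 216 294 304 | 217 297 303 | 20 ((303.1614074707031, 203.93072509765625), (20.66429901123047, 33.12282943725586), 22.149423599243164)
30 ((300.9969177246094, 202.99942016601562), (20.693845748901367, 32.86272430419922), 32.26547622680664)
40 ((298.9382019042969, 201.64810180664062), (20.741920471191406, 32.51679992675781), 41.61086654663086)
50 ((297.29315185546875, 200.10922241210938), (20.82530975341797, 32.049072265625), 51.60869598388672)
((300.3000183105469, 200.40000915527344), (21.46625328063965, 33.541019439697266), 26.56505012512207)
13.75
```

The cup is parallel to the peg to within about 15°, which is the natural play. Its floor sits at the peg's end, the wedge is still in place, and the gripper is clear. I'll hand it in.

```bash
python3 -c "
from rig import *
print(sign_off())"
```

```text
the job is handed in; nothing more can be done
None
```

I jammed the wedge under the stand's front edge, hung the cup on the longer peg, let go and handed the job in at about 14 s on the robot's clock. The hand-in gave no verdict; my last measurements put the cup within its limits (about 15° off the peg's axis, limit about 20°) and the wedge still under the edge, I kept the arm clear of the three glass items but did not re-measure them, and I viewed 11 pictures, one over the limit of 10.

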